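Vent the vacuum chamber and wedge its stuck cover off the seal

TASK

Vent the vacuum chamber by turning its selector knob to the open-ring mark, and only then break the cover's seal: take the white plastic wedge by its block heel, slide it toe first, flat on the base plate, straight under the middle of the cover's front edge until that edge stands about 5 mm above where it lay. Finish while holding the wedge there in the gripper, so that the wedge alone keeps the cover up; do not open the cover any further, do not touch it with the gripper, and leave the other things on the bench where they are.

Things in the scene. Friction and masses are not known exactly. Their poses are not given: they have to be found in the camera images.
- chamber: vacuum chamber, fixed: aluminium base plate 360 x 360 mm, top face 25 mm above the bench, with a clear black-framed box cover hinged at the far side, a valve block with the knob at the near right, a gauge behind it. Origin: plate's centre at bench height; x to the hinge side, y left, z up. Cover's front edge: x = -95 mm, y = -45 to 155 mm; bare plate before it 85 mm deep
- cover: clear box cover with a black frame, hinged at its far edge, 0.85 kg (some 4 N at the front edge), falls shut by itself. Origin: middle of the frame's lower front edge, where the wedge goes under; shut, it is 5 mm above the base plate, 30 mm above the bench. Frame 200 mm wide, 8 thick; hinge 245 mm behind; box begins 45 mm behind, top 83 mm up; seal 49 mm behind. Axes as the chamber's
- valve_knob (a joint): selector angle (rad), grows clockwise seen from above. Four sprung detents: 0 = solid dot (pump), 0.7 = one bar (hold), 1.4 = open ring (vent), 2.1 = two bars (gas). It springs into the nearest one; about 0.1 N m turns it over. Starts at 0 or 0.7
- knob_grip (a point): on the knob's axis (chamber x = -115, y = -130 mm), half-way up its grip bar, 76 mm above the bench. Bar 46 mm long, 13 thick, from 61 to 91 mm above the bench, over a skirt of radius 20 mm; dial face at 55 mm. x points along the bar to its pointer end (white line): 1.05 rad minus the joint value, counterclockwise from the chamber's x. Marks lie 36 mm from the axis
- wedge_grip (a point): centre of the wedge's block heel, 20 mm above its sole. White plastic wedge, loose on the bench, sole down: 110 x 32 mm, 125 g. Heel 50 mm long, 32 wide, 40 high. x points to the toe, 85 mm ahead of this point; from the toe (2 mm thick) the top slopes up 1 in 3 over 60 mm to 22 mm at the heel. z up
- wedge: the same wedge; origin at the centre of its sole, 30 mm ahead of the heel's centre and 55 mm behind the toe; axes as wedge_grip.
- grease_jar: bystander: small amber jar, 50 mm wide, 50 mm high, origin under its centre. Leave it.
- tube_rack: bystander: blue rack 100 x 75 mm with capped tubes, 78 mm high, origin under its centre. Leave it.
- syringe: bystander: clear syringe lying on the bench, about 116 mm long along its x, 36 mm wide, origin on the bench under the barrel's middle. Leave it.
Not all that is in view belongs to the job. Of the things shaped like the wedge, the white one is meant.

How it is judged:
By the outcome, as a careful person would: the job done as asked, in the order asked, and still so for the second after the job is handed in, while the arm keeps its last pose, push and grip.
It also fails if it takes over 54 s, if anything falls off the work surface, if the arm or the gripper's body presses on something with over 40 N, if the wrist force passes 120 N, or if a joint passes its speed limit or range.

ROBOT

A 7-joint arm with a two-finger parallel gripper is mounted at the origin on the work surface. World frame = base frame: x ahead of the robot, y to its left, z up, the work surface at z = 0. Lengths are in m, angles in degrees, forces in N, time in s.
With the tool pointing down it reaches from about 0.4 to 0.85 m from the base axis. Payload 6.9 kg.
Tool frame: the origin (TCP) lies midway between the tips of the shut fingers; the grasp point (between the pads) lies 19 mm behind it (bot.pinch_z is the z of the grasp point in the tool frame, in m); z points along the fingers, y is the line along which they close (so a half turn about z gives the same grasp; the last joint's range is limited). The gripper opens to 85 mm and grips with 20 to 120 N. Pads are 22 mm wide; open, the fingers measure 114 mm over their backs; the gripper's body (76 mm by 85 mm) begins 54 mm behind the grasp point. The pads swing forward as they close: fully open they stand 13 mm farther back than shut.
Start: joints at [72.451, 29.078, -13.613, 85.955, 7.202, 65.827, -8.869], TCP at [0.25, -0.573, 0.197] pointing down, gripper open.
Joint ranges: [-176.47, 176.47], [-13.61, 117.27], [-81.72, 77.17], [0.22, 143.17], [-87.28, 267.28], [10, 112.55], [-165.47, 165.47]. Speed limits (degrees/s): [136.94, 136.94, 180, 180, 180, 180, 180].

INTERFACE

Orientations are given as a 3x3 rotation matrix whose columns are the frame's x, y, z axes.
In Python, from cell import status, imaging, job, models, bot gives the robot as it stands.
- The arm moves only by the tool carry_out, never from a script. Its arguments are lists of equal length, an entry for each row: "travel": the shift along the world's x, y, z as a fraction of full scale, a list of three; "twist": the turn about the world's z as a fraction of full scale; "jaw": the opening, from 0 (shut) to 1 (fully open). A call has 1 to 12 rows; each row shifts and turns the commanded pose from where the row before left it; what a row does not reach is not made up. Full scale, the value 1, is 0.8 m for a shift and 90 degrees for a turn. A row lasts 1/10 s, in which the tool goes at most 50 mm and 8.59 degrees, less where a joint would pass 70% of its speed; a pose out of reach is approached as far as the arm can. A call with a number of a shift or a turn outside -1 to 1 is refused whole. A call with a gripper value outside its range is refused whole. The fingers move at their own pace and stop on an object; "force" is the grip in N (left out, the last holds). Time passes only in rows, so rows that do not move let the fingers close. It gives the time, the measured TCP pose, the force, the opening and the grip force at its end, in the units of the state.
- status.sense(): the state, without advancing time (a new reading comes with each control period).
- imaging.capture(name): name is "scene" or "top" or "wrist"; returns the picture (400x640x3 uint8, blue, green, red); there is no depth.
- imaging.camera_params(name): a dict with "fx", "fy", "cx", "cy" (pixels), "world_from_camera" (4x4, takes a point from camera to world coordinates). Camera axes: x right, y down, z forward; pixel columns grow to the right and rows downward; lengths in m; the calibration is good to about 2 mm. A picture is of the moment at which its call begins: read the wrist's pose just before it. camera_params takes no time and is no camera call; for the wrist camera it gives the pose at the moment of the call.
- job.hand_in(): hands the job in; it is judged then, once.
Trained networks look in the newest picture that a camera, given by its name, has taken for a name from the list of things; names that differ only in an ending like _2 or _b are one class to them, and where a whole thing is asked for, a point or a joint stands for the part that bears it (a point fixed in the world has none). Each returns a list of dicts, best first, with "score" (0 to 1); they miss things now and then, are a little off and sometimes report something else, mostly with a low value. They report only what shows in the picture. A call takes as long as a camera call. They do not tell look-alikes from the thing itself.
- models.find_in(camera, thing): "location" ([column, row] in pixels, amid what is visible of it).
- models.outline_of(camera, thing): "mask" (400x640 bool, what is visible of it) and "location" ([column, row] in pixels, amid what is visible of it).
- models.mark_of(camera, thing): "location" ([column, row] in pixels: a listed point, or the origin of a listed thing).
The state is a dict: "clock": time; "joint_positions": joint angles; "joint_velocities": joint speeds; "effort": joint torques, N m; "ee_pos": TCP position; "tcp_rot": TCP orientation; "ft_force": force on the tool from outside, world axes, zero at the start; "ft_torque": the same for the moment, N m; "gripper_width": opening from 0.0 (shut) to 1.0 (fully open); "finger_force": force on a finger pad.
Only numpy, scipy, OpenCV 4.12 (cv2) and the standard library are available. Lean on these libraries where they do the work, as an engineer would, in place of code of your own. Each camera call takes 0.05 s, during which the arm holds its last target. There are 200 camera calls.

## Working session

There is one attempt and no reset: what is moved stays moved. The work goes in short steps, Python scripts to look and compute and a tool call to move; the robot and the scene stay as the last step left them, time stands still between calls to the robot, and variables do not carry over. Pictures are saved under pics/ and viewed, at most 10 in all, crops included, and the job is handed in when it is done.

Besides the shell and the picture viewer there is one more tool, called as name(argument=value, ...), one argument or row to a line, values as JSON. carry_out: Moves the arm, as the interface text tells. Its arguments: {"type":"object","properties":{"travel":{"type":"array","items":{"type":"array","items":{"type":"number"}}},"twist":{"type":"array","items":{"type":"number"}},"jaw":{"type":"array","items":{"type":"number"}},"force":{"type":"number"}},"required":["travel","twist","jaw"]}

```bash
mkdir -p pics; ls
python3 - <<'E'
from cell import status, imaging, job, models, bot
import cv2, numpy as np
s=status.sense(); print(s['clock'],s['ee_pos'],np.round(s['tcp_rot'],3),bot.pinch_z)
for c in ['scene','top']:
    im=imaging.capture(c); cv2.imwrite(f'pics/{c}0.png',im)
    p=imaging.camera_params(c); print(c,p['fx'],p['cx'],p['cy'],np.round(p['world_from_camera'],3).tolist())
    for t in ['chamber','cover','knob_grip','wedge_grip','wedge','grease_jar','tube_rack','syringe']:
        print(t,[(np.round(d['location'],1).tolist(),round(d['score'],2)) for d in models.mark_of(c,t)][:4])
E
```

```text
pics
0.0 [ 0.24987951 -0.57225793  0.19633417] [[ 0.916  0.4   -0.001]
 [ 0.4   -0.916  0.002]
 [-0.    -0.002 -1.   ]] -0.0187
scene 451.37367525638814 318.2192657995483 199.8101812113667 [[-0.731, 0.376, -0.57, 1.261], [0.682, 0.4, -0.612, 0.867], [-0.002, -0.836, -0.549, 0.852], [0.0, 0.0, 0.0, 1.0]]
chamber [([260.2, 248.3], 0.96)]
cover [([300.2, 238.7], 0.8)]
knob_grip [([270.9, 194.0], 0.6), ([409.4, 260.6], 0.5)]
wedge_grip [([407.4, 257.9], 0.94), ([447.3, 290.0], 0.81), ([439.4, 248.9], 0.74), ([383.6, 226.0], 0.65)]
wedge [([436.0, 293.9], 0.97), ([426.0, 227.1], 0.88), ([385.5, 237.9], 0.71), ([394.9, 266.9], 0.6)]
grease_jar [([362.4, 296.5], 0.74)]
tube_rack [([208.6, 174.7], 0.56)]
syringe [([298.6, 180.5], 0.52)]
top 362.285243542229 322.03262615432385 200.06700253499278 [[-0.024, -0.999, 0.033, 0.416], [-1.0, 0.024, -0.003, 0.012], [0.002, -0.033, -0.999, 1.053], [0.0, 0.0, 0.0, 1.0]]
chamber [([322.7, 121.8], 0.77)]
cover [([298.0, 150.3], 0.93)]
knob_grip [([206.9, 211.8], 0.54), ([366.6, 166.8], 0.47)]
wedge_grip [([192.0, 246.5], 0.95), ([159.3, 209.3], 0.93), ([207.4, 209.7], 0.91), ([261.2, 238.1], 0.63)]
wedge [([255.9, 227.1], 0.97), ([185.4, 249.7], 0.8), ([214.3, 199.1], 0.78), ([165.4, 201.2], 0.75)]
grease_jar [([203.6, 152.3], 0.85), ([298.5, 149.6], 0.19)]
tube_rack [([485.1, 157.9], 0.63), ([322.7, 122.2], 0.26)]
syringe [([403.1, 236.9], 0.71)]
```

```bash
python3 -c "
import cv2
cv2.imwrite('pics/top0c.png',cv2.resize(cv2.imread('pics/top0.png')[60:290,130:430],None,fx=2.6,fy=2.6,interpolation=2))"
```

```text
(no output)
```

View pics/top0c.png

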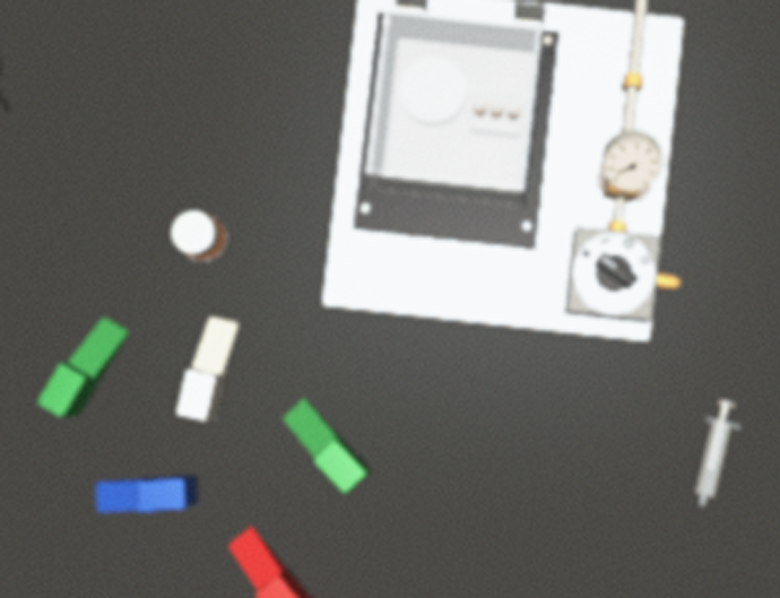

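View pics/scene0.png

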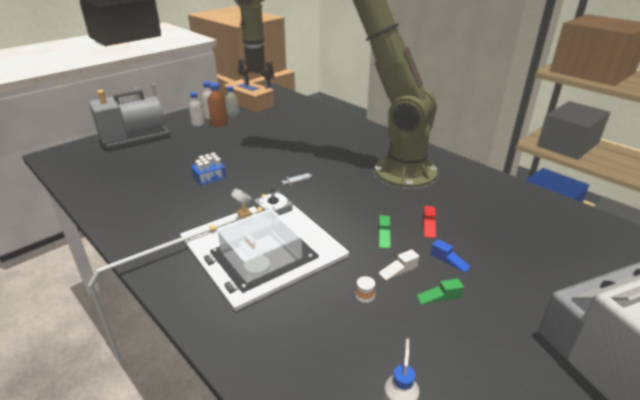

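The top view shows the white wedge (heel at about 207,210 and toe at about 215,183 px), the chamber rotated slightly, the knob near (366,164), and the jar and coloured look-alikes around it. Now I'll compute the world poses.

```bash
cat > h.py <<'E'
import numpy as np, cv2
from cell import status, imaging, job, models, bot
def unproj(cam,px,z,p=None):
    p=p or imaging.camera_params(cam); T=p['world_from_camera']
    d=T[:3,:3]@np.array([(px[0]-p['cx'])/p['fx'],(px[1]-p['cy'])/p['fy'],1.]); o=T[:3,3]
    return o+d*(z-o[2])/d[2]
def proj(cam,X,p=None):
    p=p or imaging.camera_params(cam); q=np.linalg.inv(p['world_from_camera'])@np.append(X,1)
    return np.array([p['cx']+p['fx']*q[0]/q[2],p['cy']+p['fy']*q[1]/q[2]])
E
python3 - <<'E'
from h import *
np.set_printoptions(precision=4,suppress=True)
print('heel top',unproj('top',(207.4,209.7),.02),'org',unproj('top',(214.3,199.1),0))
print('heel sc',unproj('scene',(407.4,257.9),.02),'org',unproj('scene',(394.9,266.9),0))
print('chamber',unproj('top',(322.7,121.8),0),unproj('scene',(260.2,248.3),0))
print('cover',unproj('top',(298,150.3),.03),unproj('scene',(300.2,238.7),.03))
print('knob',unproj('top',(366.6,166.8),.076),unproj('scene',(270.9,194),.076))
# plate corners
im=cv2.imread('pics/top0.png'); g=im.min(2)
m=(g>190).astype(np.uint8); n,l,st,c=cv2.connectedComponentsWithStats(m)
i=1+np.argmax(st[1:,4]); cnt=cv2.findContours((l==i).astype(np.uint8),0,1)[0][0]
pts=np.array([unproj('top',q,.025)[:2] for q in cnt[:,0]],np.float32)
print('plate',cv2.minAreaRect(pts)); 
# front & left edges by lines
for t in ['wedge']:
    for d in models.outline_of('top',t): pass
mm=((im.min(2)>120)).astype(np.uint8); mm[:, :180]=0; mm[:,235:]=0; mm[:175]=0; mm[230:]=0
q=np.argwhere(mm)[:,::-1]; print('white px',cv2.minAreaRect(q.astype(np.float32)))
P=np.array([unproj('top',x,.02)[:2] for x in q],np.float32); print('wedge',cv2.minAreaRect(P))
jar=unproj('top',(203.6,152.3),0); print('jar',jar)
cv2.imwrite('pics/knob.png',cv2.resize(im[140:190,340:400],None,fx=10,fy=10,interpolation=2))
E
```

```text
heel top [0.4306 0.3359 0.02  ] org [0.4612 0.3218 0.    ]
heel sc [0.4181 0.3289 0.02  ] org [ 0.4542  0.3157 -0.    ]
chamber [0.6802 0.0014 0.    ] [ 0.6803 -0.0082  0.    ]
cover [0.5928 0.0737 0.03  ] [0.5885 0.0674 0.03  ]
knob [ 0.5357 -0.1137  0.076 ] [ 0.5431 -0.1251  0.076 ]
plate ((0.7696324586868286, -0.013016194105148315), (0.3605252504348755, 0.5514952540397644), 82.30294036865234)
white px ((208.6369171142578, 201.19537353515625), (14.422204971313477, 41.87986373901367), 19.44003677368164)
wedge ((0.4547905921936035, 0.3320487141609192), (0.041196439415216446, 0.11885768175125122), 69.71068572998047)
jar [0.5986 0.351  0.    ]
```

View pics/knob.png

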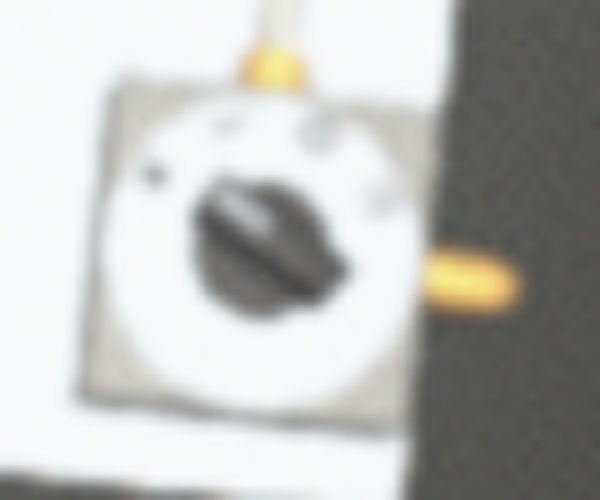

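The zoomed dial shows the dot at (150,175), one bar at (228,122), the ring at (318,133) and two bars at (380,200). The white pointer line at about (220,195)–(265,225) points to the dot, so the joint is at 0 and needs about 80° clockwise. I'll fit the chamber pose next.

Run:
```python
from h import *
from scipy.optimize import least_squares
np.set_printoptions(precision=4,suppress=True)
im=cv2.imread('pics/top0.png'); g=im.min(2).astype(float)
# crop->px: /2.6 + (130,60)
def edge(p0,p1,n=40):
    # subpixel max-gradient along normal of line p0-p1 ; then fit
    p0,p1=np.array(p0)/2.6+[130,60],np.array(p1)/2.6+[130,60]; t=(p1-p0)/np.linalg.norm(p1-p0); nn=np.array([-t[1],t[0]])
    out=[]
    for a in np.linspace(.08,.92,n):
        c=p0+a*(p1-p0); s=np.arange(-5,5.01,.25); q=(c+s[:,None]*nn).astype(np.float32)
        v=cv2.remap(g.astype(np.float32),q[:,0].reshape(1,-1),q[:,1].reshape(1,-1),1)[0]
        d=np.abs(np.gradient(cv2.GaussianBlur(v.reshape(1,-1),(0,0),2)[0])); out.append(c+s[np.argmax(d)]*nn)
    return np.array(out)
F=edge((323,305),(650,340)); L=edge((323,305),(357,20)); R=edge((651,340),(683,30)); C=edge((355,228),(535,246))
p=imaging.camera_params('top')
w=lambda E,z:np.array([unproj('top',e,z,p)[:2] for e in E])
F,L,R,C=w(F,.025),w(L,.025),w(R,.025),w(C,.034)
def res(x):
    c,s=np.cos(x[2]),np.sin(x[2]); T=lambda P:(P-x[:2])@np.array([[c,-s],[s,c]])
    return np.r_[T(F)[:,0]+.18,T(L)[:,1]-.18,T(R)[:,1]+.18]
r=least_squares(res,[.68,0,-.12],loss='soft_l1',f_scale=.001); x=r.x
print('chamber',x[:2],np.degrees(x[2]),'rms',np.sqrt(np.mean(r.fun**2)))
c,s=np.cos(x[2]),np.sin(x[2]);Rm=np.array([[c,-s],[s,c]])
print('cover front line in chamber',np.median(((C-x[:2])@Rm)[:,0]))
W=lambda a:x[:2]+Rm@np.array(a)
for n,a in dict(knob=(-.115,-.13),cover=(-.095,.055),grip_final=(-.156,.055),grip_pre=(-.2,.055)).items(): print(n,W(a))
k=np.append(W((-.115,-.13)),.055); print('dial px pred top',proj('top',k),'scene knob',proj('scene',k+[0,0,.021]))
np.save('ch.npy',x)
```

```text
chamber [0.6741 0.0001] -7.805677932738051 rms 0.0008579663381233695
cover front line in chamber -0.09329472225008012
knob [ 0.5425 -0.113 ]
cover [0.5874 0.0675]
grip_final [0.527  0.0758]
grip_pre [0.4834 0.0818]
dial px pred top [365.3422 165.2901] scene knob [273.4035 195.4199]
```

carry_out(
  travel=[
    [0.0305,0.0478,0],
    [0.0305,0.0478,0],
    [0.0305,0.0478,0],
    [0.0305,0.0478,0],
    [0.0305,0.0478,0],
    [0.0305,0.0478,0],
    [0.0305,0.0478,0],
    [0.0305,0.0478,0],
    [0.0305,0.0478,0],
    [0.0305,0.0478,0],
    [0.0305,0.0478,0],
    [0.0305,0.0478,0],
  ],
  twist=[0.04,0.04,0.04,0.04,0.04,0.04,0.04,0.04,0,0,0,0],
  jaw=[0.55,0.55,0.55,0.55,0.55,0.55,0.55,0.55,0.55,0.55,0.55,0.55],
  force=40,
)

```text
clock: 2.15
ee_pos: [0.5438, -0.1124, 0.1974]
tcp_rot: [[0.611, 0.792, 0.0], [0.792, -0.611, -0.0], [0.0, 0.001, -1.0]]
ft_force: [1.0, -1.3, -0.5]
gripper_width: 0.545
finger_force: 0.0
```

Run:
```python
from h import *
np.set_printoptions(precision=4,suppress=True)
s=status.sense(); print(s['clock'],s['ee_pos'],np.degrees(np.arctan2(s['tcp_rot'][1,1],s['tcp_rot'][0,1])),s['gripper_width'],s['ft_force'])
p=imaging.camera_params('wrist'); im=imaging.capture('wrist'); cv2.imwrite('pics/w1.png',im)
print(p['world_from_camera'],p['fx'])
for t in ['knob_grip','valve_knob']:
    for d in models.mark_of('wrist',t): print(t,d['score'],d['location'],unproj('wrist',d['location'],.076,p))
print('pred',proj('wrist',[.5425,-.113,.076],p),proj('wrist',[.5425+.023*np.cos(np.radians(52.4)),-.113+.023*np.sin(np.radians(52.4)),.091],p))
```

```text
2.15 [ 0.5438 -0.1124  0.1974] -37.62909750415919 0.5449709594181983 [ 0.9581 -1.2804 -0.5429]
[[ 0.7918 -0.5878 -0.1663  0.5858]
 [-0.6108 -0.7615 -0.2168 -0.0581]
 [ 0.0008  0.2732 -0.9619  0.3747]
 [ 0.      0.      0.      1.    ]] 276.27312299941144
knob_grip 0.42 [350.4, 34.5] [ 0.6592 -0.0118  0.076 ]Traceback (most recent call last):
  File "<stdin>", line 7, in <module>
ValueError: it knows: chamber, cover, grease_jar, knob_grip, syringe, tube_rack, wedge, wedge_grip
```

View pics/w1.png

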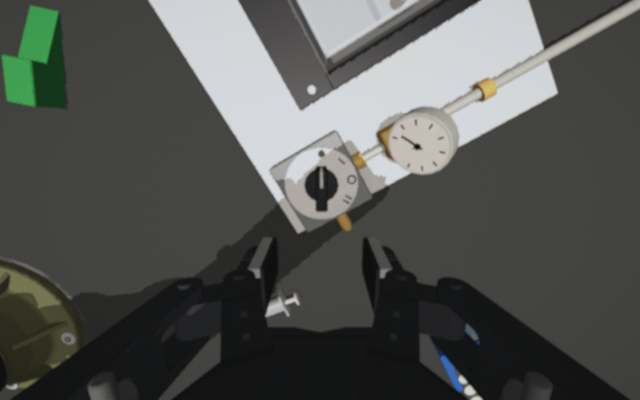

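The wrist view shows the knob at about (321,187), its bar upright in the image and pointing at the dot at (321,153). That matches joint 0 and the fingers' alignment.

Run:
```python
from h import *
np.set_printoptions(precision=4,suppress=True)
p=imaging.camera_params('wrist')
im=cv2.imread('pics/w1.png')
for z in (.055,.061,.076,.091):print(z,proj('wrist',[.5425,-.113,z],p))
u=np.array([np.cos(np.radians(52.4)),np.sin(np.radians(52.4))])*.023
for sg in (1,-1): print(sg,proj('wrist',np.append(np.array([.5425,-.113])+sg*u,.091),p))
cv2.imwrite('pics/w1c.png',cv2.resize(im[130:240,260:400],None,fx=5,fy=5,interpolation=2))
# dial ellipse: white region
g=im[130:240,260:400];
```

```text
0.055 [320.5324 190.1839]
0.061 [320.5488 191.3632]
0.076 [320.5925 194.5049]
0.091 [320.6405 197.9553]
1 [320.8705 176.6292]
-1 [320.42   218.4051]
```

View pics/w1c.png

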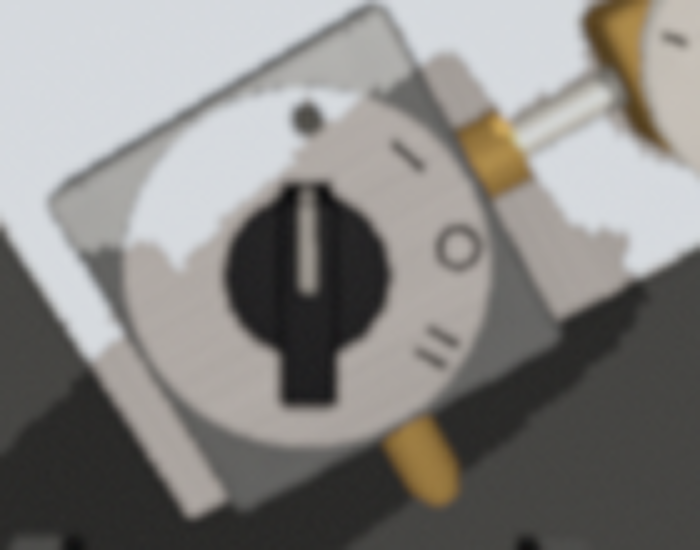

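```bash
cat >> h.py <<'E'
def dial(p,im,z=.055):
    q=proj('wrist',[.5425,-.113,z],p)
    g=im.max(2); x0,y0=int(q[0])-45,int(q[1])-45
    m=(g[y0:y0+90,x0:x0+90]<55).astype(np.uint8)
    n,l,st,c=cv2.connectedComponentsWithStats(m)
    i=min((i for i in range(1,n) if st[i,4]>250),key=lambda i:np.hypot(*(c[i]-45)))
    return st[i]+[x0,y0,0,0,0],c[i]+[x0,y0],q
E
python3 - <<'E'
from h import *
np.set_printoptions(precision=4,suppress=True)
for k in range(2):
    s=status.sense(); p=imaging.camera_params('wrist'); im=imaging.capture('wrist')
    print(s['ee_pos'],np.abs(s['joint_velocities']).max(),p['world_from_camera'][:3,3]); print(dial(p,im))
print('tcp px',proj('wrist',s['ee_pos'],p))
cv2.imwrite('pics/w2.png',im)
ch=np.load('ch.npy');c,s_=np.cos(ch[2]),np.sin(ch[2]);W=lambda a,z:np.append(ch[:2]+np.array([[c,-s_],[s_,c]])@np.array(a),z)
print('near right corner',proj('wrist',W((-.18,-.18),.025),p),'far right',proj('wrist',W((.18,-.18),.025),p),'cover corner',proj('wrist',W((-.095,-.045),.038),p))
E
```

```text
[ 0.5461 -0.1059  0.1977] 4.469954634855695 [ 0.5872 -0.052   0.3753]
(array([308, 174,  31,  43, 755]), array([322.7907, 193.6715]), array([320.5324, 190.1839]))
[ 0.5444 -0.1098  0.1973] 3.513088017183793 [ 0.586  -0.0556  0.3747]
(array([307, 170,  31,  43, 756]), array([321.9537, 189.8638]), array([319.7081, 186.4693]))
tcp px [319.1874 226.914 ]
near right corner [296.222  235.7646] far right [556.3904  97.5975] cover corner [298.7461 112.7535]
```

carry_out(
  travel=[
    [0,0,0],
    [0,0,0],
    [0,0,0],
    [0,0,0],
    [0,0,0],
    [0,0,0],
  ],
  twist=[0,0,0,0,0,0],
  jaw=[0.55,0.55,0.55,0.55,0.55,0.55],
)

```text
clock: 2.95
ee_pos: [0.5428, -0.1141, 0.1972]
tcp_rot: [[0.611, 0.792, 0.0], [0.792, -0.611, -0.0], [-0.0, 0.0, -1.0]]
ft_force: [0.1, 0.3, -0.0]
gripper_width: 0.55
finger_force: 0.0
```

Run:
```python
from h import *
np.set_printoptions(precision=4,suppress=True)
for k in range(2):
    s=status.sense(); p=imaging.camera_params('wrist'); im=imaging.capture('wrist')
    print(s['ee_pos'],np.abs(s['joint_velocities']).max()); b,_,q=dial(p,im); print(b,q,status.sense()['ee_pos'])
u=np.array([np.cos(np.radians(52.4)),np.sin(np.radians(52.4))])*.023
for sg in (1,-1): print(sg,proj('wrist',np.append(np.array([.5425,-.113])+sg*u,.091),p))
# skirt/bar centre from bbox
top=unproj('wrist',(b[0]+b[2]/2-.5,b[1]-.5),.091,p);x=unproj('wrist',(b[0]+b[2]/2-.5,(b[1]+b[1]+b[3])/2-.5),.085,p); print(top[:2]-u,x)
cv2.imwrite('pics/w3.png',cv2.resize(im[130:240,260:400],None,fx=5,fy=5,interpolation=2))
```

```text
[ 0.5428 -0.1141  0.1972] 0.23835064603577438
[306 166  31  43 768] [318.5283 182.6769] [ 0.5429 -0.114   0.1972]
[ 0.5429 -0.114   0.1972] 0.28253501609345305
[306 166  31  43 767] [318.5631 182.7602] [ 0.5429 -0.1139  0.1972]
1 [318.4035 168.2014]
-1 [318.4861 210.6737]
[ 0.5463 -0.1124] [ 0.5457 -0.1133  0.085 ]
```

View pics/w3.png

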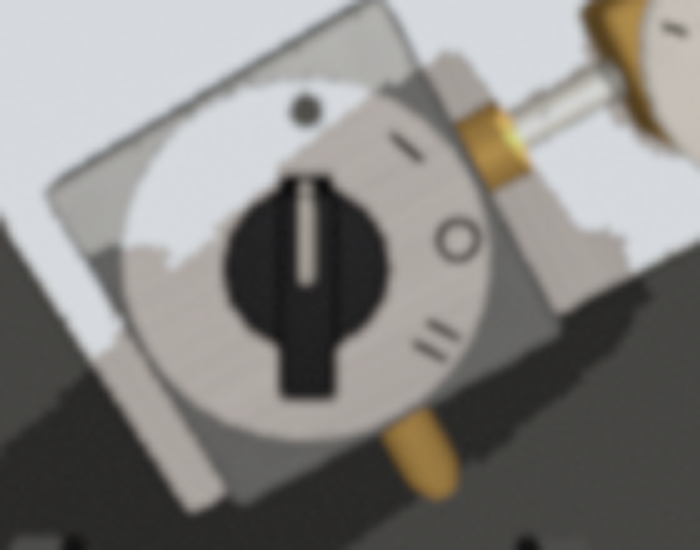

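The knob centre is about (0.544,-0.114), with the two cameras agreeing to roughly 3 mm. Next I descend and grip the bar.

carry_out(
  travel=[
    [0.002,0,-0.027],
    [0,0,-0.027],
    [0,0,-0.027],
    [0,0,-0.027],
    [0,0,-0.027],
    [0,0,-0.015],
    [0,0,-0.0125],
    [0,0,0],
    [0,0,0],
    [0,0,0],
  ],
  twist=[0,0,0,0,0,0,0,0,0,0],
  jaw=[0.55,0.55,0.55,0.55,0.55,0.55,0.55,0.55,0.55,0.55],
)

```text
clock: 4.05
ee_pos: [0.5452, -0.1139, 0.0681]
tcp_rot: [[0.61, 0.792, 0.002], [0.792, -0.61, -0.0], [0.001, 0.001, -1.0]]
ft_force: [0.5, 0.5, -0.5]
gripper_width: 0.55
finger_force: 0.0
```

carry_out(
  travel=[
    [0,0,0],
    [0,0,0],
    [0,0,0],
    [0,0,0],
    [0,0,0],
    [0,0,0],
    [0,0,0],
    [0,0,0],
  ],
  twist=[0,0,0,0,0,0,0,0],
  jaw=[0.4,0.3,0.2,0.1,0.05,0.05,0.05,0.05],
  force=30,
)

```text
clock: 4.85
ee_pos: [0.5445, -0.1138, 0.0672]
tcp_rot: [[0.61, 0.792, -0.0], [0.792, -0.61, 0.0], [0.0, -0.0, -1.0]]
ft_force: [-0.6, 0.6, -0.0]
gripper_width: 0.05
finger_force: 0.0
```

Run:
```python
from h import *
im=imaging.capture('wrist'); t=imaging.capture('top')
a=cv2.resize(im[130:330,200:440],None,fx=2.4,fy=2.4); b=cv2.resize(t[120:200,330:410],(480,480),interpolation=2)
cv2.imwrite('pics/w4.png',cv2.resize(np.hstack([a,b[:480]]) if a.shape[0]==480 else a,None,fx=.75,fy=.75))
print(status.sense()['gripper_width'],status.sense()['finger_force'],a.shape)
```

```text
0.05086493896659965 0.0 (480, 576, 3)
```

View pics/w4.png

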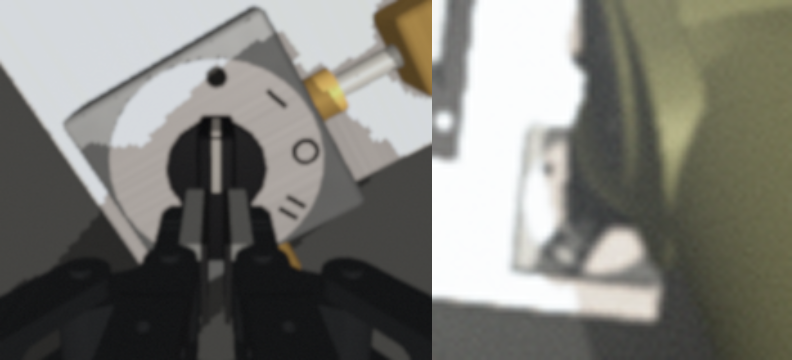

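The wrist crop shows the fingers almost shut in front of the knob, with the bar visible up to (216,120) and no contact. I'll check the geometry by projection.

Run:
```python
from h import *
np.set_printoptions(precision=4,suppress=True)
s=status.sense();p=imaging.camera_params('wrist'); print(p['world_from_camera'][:3,3],s['ee_pos'])
R=s['tcp_rot']; e=s['ee_pos']
P=lambda X:(proj('wrist',X,p)-[200,130])*1.8
for v in ([0,0,0],[.011,0,0],[-.011,0,0],[0,0,-.019],[.011,0,-.019],[.011,.004,0],[.011,0,-.03]): print(v,P(e+R@np.array(v)))
u=np.array([np.cos(np.radians(52.4)),np.sin(np.radians(52.4))])
for k in ([.5445,-.1138],):
  for d,z in ((.023,.091),(0,.091),(-.023,.091),(.02,.061),(0,.055),(.036,.055)): print('knob',d,z,P(np.append(np.array(k)+d*u,z)))
```

```text
[ 0.5867 -0.0596  0.2444] [ 0.5445 -0.1139  0.0671]
[0, 0, 0] [214.5529 174.4864]
[0.011, 0, 0] [214.5297 146.9903]
[-0.011, 0, 0] [214.5753 201.1229]
[0, 0, -0.019] [214.4848 194.5309]
[0.011, 0, -0.019] [214.4579 164.4026]
[0.011, 0.004, 0] [225.2064 146.9857]
[0.011, 0, -0.03] [214.4087 176.3311]
knob 0.023 0.091 [214.2038 134.3411]
knob 0 0.091 [214.2799 200.2442]
knob -0.023 0.091 [214.3504 261.3488]
knob 0.02 0.061 [214.3689 119.4554]
knob 0 0.055 [214.444  163.4873]
knob 0.036 0.055 [214.3527  75.2132]
```

carry_out(
  travel=[
    [0,0,0],
    [0,0,0],
    [0,0,0],
    [0,0,0],
  ],
  twist=[0,0,0,0],
  jaw=[0,0,0,0],
)

```text
clock: 5.35
ee_pos: [0.5445, -0.1139, 0.0672]
tcp_rot: [[0.61, 0.792, -0.0], [0.792, -0.61, 0.0], [-0.0, -0.0, -1.0]]
ft_force: [-0.1, 0.5, -0.7]
gripper_width: -0.003
finger_force: 0.0
```

Run:
```python
from h import *
s=status.sense();print(s['gripper_width'],s['finger_force'],s['ft_force'],s['ft_torque'])
im=imaging.capture('wrist')
cv2.imwrite('pics/w5.png',cv2.resize(im[180:330,240:400],None,fx=4,fy=4,interpolation=2))
```

```text
-0.0032025959654347204 0.0 [-0.06630854  0.52373399 -0.70797796] [ 0.02379292  0.05682725 -0.01123209]
```

View pics/w5.png

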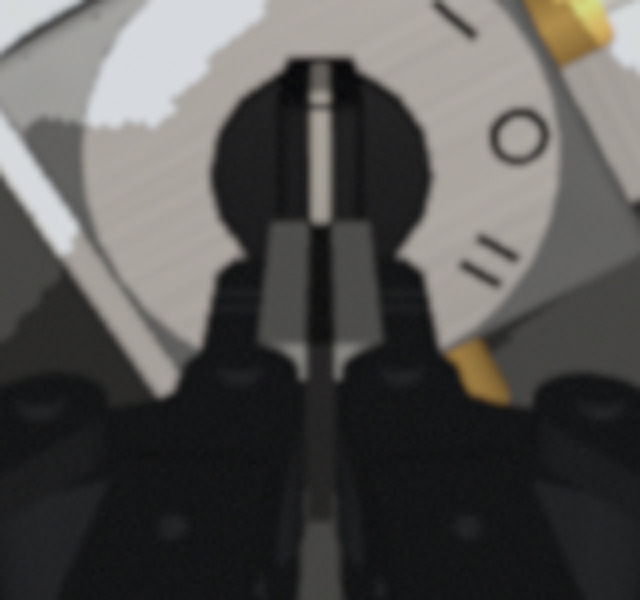

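The shut fingers hide the near half of the bar and no force is registered. They seem to be above the bar, so the tips end higher than assumed. I'll open, go down 12 mm and try again, watching the force.

carry_out(
  travel=[
    [0,0,0],
    [0,0,0],
    [0,0,0],
    [0,0,-0.005],
    [0,0,-0.005],
    [0,0,-0.005],
    [0,0,0],
    [0,0,0],
  ],
  twist=[0,0,0,0,0,0,0,0],
  jaw=[0.4,0.4,0.4,0.4,0.4,0.4,0.4,0.4],
)

```text
clock: 6.2
ee_pos: [0.5444, -0.1138, 0.0549]
tcp_rot: [[0.61, 0.792, -0.001], [0.792, -0.61, 0.0], [-0.0, -0.0, -1.0]]
ft_force: [0.6, -0.0, -0.5]
gripper_width: 0.398
finger_force: 0.0
```

carry_out(
  travel=[
    [0,0,0],
    [0,0,0],
    [0,0,0],
    [0,0,0],
    [0,0,0],
    [0,0,0],
  ],
  twist=[0,0,0,0,0,0],
  jaw=[0.2,0.1,0,0,0,0],
)

```text
clock: 6.8
ee_pos: [0.5448, -0.1139, 0.0554]
tcp_rot: [[0.61, 0.792, 0.0], [0.792, -0.61, -0.0], [0.0, 0.0, -1.0]]
ft_force: [0.4, 0.0, 2.4]
gripper_width: 0.128
finger_force: 29.5
```

carry_out(
  travel=[
    [0,0,0],
    [0,0,0],
    [0,0,-0.005],
    [0,0,-0.0025],
    [0,0,0],
    [0,0,0],
    [0,0,0],
    [0,0,0],
    [0,0,0],
    [0,0,0],
  ],
  twist=[0,0,0,0,0,0,0,0,0,0],
  jaw=[0.3,0.3,0.3,0.3,0.3,0,0,0,0,0],
)

```text
clock: 7.8
ee_pos: [0.5446, -0.114, 0.0491]
tcp_rot: [[0.61, 0.792, 0.0], [0.792, -0.61, -0.0], [0.0, 0.0, -1.0]]
ft_force: [0.4, -0.7, -1.0]
gripper_width: 0.141
finger_force: 33.0
```

Run:
```python
from h import *
s=status.sense();print(s['gripper_width'],s['finger_force'],s['ft_force'],s['ft_torque'],s['ee_pos'],s['joint_positions'])
im=imaging.capture('wrist')
cv2.imwrite('pics/w6.png',cv2.resize(im[180:330,240:400],None,fx=4,fy=4,interpolation=2))
```

```text
0.14070162359271093 33.026073575019836 [ 0.40039556 -0.71566181 -0.95575934] [-0.16781276 -0.17756155 -0.04811142] [ 0.54461114 -0.1139802   0.04913825] [ 24.53240316  33.57113888 -23.44716203 107.12821767  18.78977402
  43.09098545 -46.9024256 ]
```

View pics/w6.png

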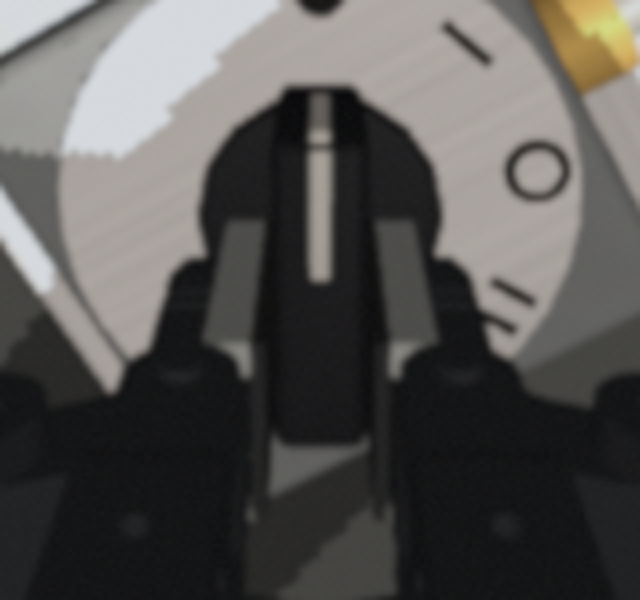

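The bar is gripped (opening 0.14, 33 N), with the pads astride its middle, and the pointer is still at the dot. Now I turn it 80.2° clockwise.

carry_out(
  travel=[
    [0,0,0],
    [0,0,0],
    [0,0,0],
    [0,0,0],
    [0,0,0],
    [0,0,0],
    [0,0,0],
    [0,0,0],
    [0,0,0],
    [0,0,0],
    [0,0,0],
    [0,0,0],
  ],
  twist=[-0.0743,-0.0743,-0.0743,-0.0743,-0.0743,-0.0743,-0.0743,-0.0743,-0.0743,-0.0743,-0.0743,-0.0743],
  jaw=[0,0,0,0,0,0,0,0,0,0,0,0],
)

```text
clock: 9.05
ee_pos: [0.5445, -0.1133, 0.0492]
tcp_rot: [[0.882, -0.471, -0.0], [-0.471, -0.882, 0.001], [-0.0, -0.001, -1.0]]
ft_force: [0.9, 0.6, -2.3]
gripper_width: 0.137
finger_force: 33.0
```

carry_out(
  travel=[
    [0,0,0],
    [0,0,0],
    [0,0,0],
    [0,0,0],
    [0,0,0],
  ],
  twist=[0,0,0,0,0],
  jaw=[0,0,0,0,0],
)

```text
clock: 9.55
ee_pos: [0.5445, -0.1133, 0.0492]
tcp_rot: [[0.885, -0.466, -0.0], [-0.466, -0.885, 0.001], [-0.0, -0.001, -1.0]]
ft_force: [1.3, 3.4, -0.5]
gripper_width: 0.138
finger_force: 33.1
```

carry_out(
  travel=[
    [0,0,0],
    [0,0,0],
    [0,0,0],
    [0,0,0.02],
    [0,0,0.04],
    [0,0,0.05],
    [0,0,0.05],
    [0,0,0.03],
    [0,0,0],
    [0,0,0],
    [0,0,0],
    [0,0,0],
  ],
  twist=[0,0,0,0,0,0,0,0,0,0,0,0],
  jaw=[0.4,0.4,0.4,0.4,0.4,0.4,0.4,0.4,0.7,0.7,0.7,0.7],
)

```text
clock: 10.75
ee_pos: [0.5438, -0.1138, 0.1999]
tcp_rot: [[0.884, -0.467, -0.002], [-0.467, -0.884, 0.0], [-0.002, 0.001, -1.0]]
ft_force: [0.6, -0.7, -0.2]
gripper_width: 0.699
finger_force: 0.0
```

Run:
```python
from h import *
np.set_printoptions(precision=4,suppress=True)
s=status.sense();p=imaging.camera_params('wrist'); im=imaging.capture('wrist'); cv2.imwrite('pics/w7.png',im)
print(s['ee_pos'],np.abs(s['joint_velocities']).max())
# dark mask of bar+skirt, and brightness along spokes at z=.091 r=5..21mm, and ring marks at r=36 z=.055
g=im.min(2).astype(np.float32)
for k in ([.5445,-.1135],[.5457,-.114]):
  best=[]
  for a in range(-180,180,5):
    r=np.radians(a); v=[]
    for d in np.arange(.008,.020,.002):
        q=proj('wrist',[k[0]+d*np.cos(r),k[1]+d*np.sin(r),.091],p); v.append(g[int(round(q[1])),int(round(q[0]))])
    best.append((np.mean(v),a))
  print(sorted(best)[::-1][:5])
print('angles world: dot',60.2-7.8,'bar',60.2-7.8-40.1,'ring',60.2-7.8-80.2)
print(models.mark_of('wrist','knob_grip'), proj('wrist',[.5445,-.1135,.076],p))
```

```text
[ 0.5438 -0.1138  0.1999] 0.2686913652614071
[(np.float32(137.16667), -30), (np.float32(125.333336), -25), (np.float32(119.666664), 120), (np.float32(119.5), 110), (np.float32(118.833336), 115)]
[(np.float32(137.83333), -30), (np.float32(118.833336), -25), (np.float32(116.5), -35), (np.float32(108.0), 120), (np.float32(102.333336), 110)]
angles world: dot 52.400000000000006 bar 12.300000000000004 ring -27.799999999999997
[{'location': [321.8, 189.4], 'score': 0.65}] [318.4255 186.7541]
```

The pointer line now lies at about -28°, which is the ring mark, so the chamber is vented. Next is the wedge.

carry_out(
  travel=[
    [-0.014,0.0473,0],
    [-0.014,0.0473,0],
    [-0.014,0.0473,0],
    [-0.014,0.0473,0],
    [-0.014,0.0473,0],
    [-0.014,0.0473,0],
    [-0.014,0.0473,0],
    [-0.014,0.0473,0],
    [-0.014,0.0473,0],
    [-0.014,0.0473,0],
    [-0.014,0.0473,0],
    [-0.014,0.0473,0],
  ],
  twist=[0.007,0.007,0.007,0.007,0.007,0.007,0.007,0.007,0.007,0.007,0,0],
  jaw=[0.7,0.7,0.7,0.7,0.7,0.7,0.7,0.7,0.7,0.7,0.7,0.7],
)

```text
clock: 12.05
ee_pos: [0.4094, 0.3415, 0.2007]
tcp_rot: [[0.93, -0.367, -0.0], [-0.367, -0.93, -0.0], [-0.0, 0.001, -1.0]]
ft_force: [1.3, -0.3, 0.0]
gripper_width: 0.699
finger_force: 0.0
```

carry_out(
  travel=[
    [0,0,0],
    [0,0,0],
    [0,0,0],
    [0,0,0],
    [0,0,0],
    [0,0,0],
    [0,0,0],
    [0,0,0],
  ],
  twist=[0,0,0,0,0,0,0,0],
  jaw=[0.7,0.7,0.7,0.7,0.7,0.7,0.7,0.7],
)

```text
clock: 12.85
ee_pos: [0.4102, 0.3401, 0.2012]
tcp_rot: [[0.93, -0.368, 0.0], [-0.368, -0.93, 0.0], [0.0, -0.0, -1.0]]
ft_force: [0.2, -0.2, -0.1]
gripper_width: 0.699
finger_force: 0.0
```

```bash
cat >> h.py <<'E'
from scipy.optimize import least_squares, minimize
def wedge_pts(x,y,a,z0=0.):
    X=np.array([(-.055,0),(-.055,.04),(-.005,.04),(-.005,.022),(.055,.002),(.055,0)])
    c,s=np.cos(a),np.sin(a); o=[]
    for sy in (-.016,.016):
        for px,pz in X: o.append([x+c*px-s*sy,y+s*px+c*sy,z0+pz])
    return np.array(o)
def wedge_mask(P,cam,p,shape=(400,640)):
    q=np.array([proj(cam,v,p) for v in P]); m=np.zeros(shape,np.uint8)
    n=6
    for idx in ([0,1,2,3,4,5],[6,7,8,9,10,11]): cv2.fillPoly(m,[np.round(q[idx]*16).astype(np.int32)],1,shift=4)
    for i in range(n):
        j=(i+1)%n; cv2.fillPoly(m,[np.round(q[[i,j,j+n,i+n]]*16).astype(np.int32)],1,shift=4)
    return m
def fit_wedge(obs,cam,p,x0,z0=0.):
    f=lambda v:1-(lambda m:(m&obs).sum()/max((m|obs).sum(),1))(wedge_mask(wedge_pts(v[0],v[1],v[2],z0),cam,p))
    r=minimize(f,x0,method='Nelder-Mead',options=dict(initial_simplex=np.array([x0]+[np.array(x0)+d for d in ([.01,0,0],[0,.01,0],[0,0,.1])]),xatol=1e-4,fatol=1e-4,maxiter=300))
    return r.x,1-r.fun
E
python3 - <<'E'
from h import *
np.set_printoptions(precision=4,suppress=True)
s=status.sense();p=imaging.camera_params('wrist'); im=imaging.capture('wrist'); cv2.imwrite('pics/w8.png',im)
print(s['clock'],s['ee_pos'],np.abs(s['joint_velocities']).max(),np.degrees(np.arctan2(s['tcp_rot'][1,0],s['tcp_rot'][0,0])))
q=proj('wrist',[.458,.325,.01],p); print('pred',q)
for d in models.outline_of('wrist','wedge'):
    m=d['mask']; print(d['score'],d['location'],m.sum(),im[m].mean(0))
    if im[m].min(1).mean()>90:
        print('fit',fit_wedge(m.astype(np.uint8),'wrist',p,[.458,.325,-.37])); np.save('wm.npy',m)
for d in models.mark_of('wrist','wedge_grip'): print('grip',d['score'],unproj('wrist',d['location'],.02,p))
for d in models.mark_of('wrist','wedge'): print('org',d['score'],unproj('wrist',d['location'],0,p))
E
```

```text
12.85 [0.4102 0.3401 0.2012] 0.1869245463227775 -21.567612493744658
pred [316.3666 138.3136]
0.93 [216.4, 180.7] 2552 [141.145  221.8049 118.8562]
fit (array([ 0.458,  0.325, -0.37 ]), np.float64(0.0))
0.73 [306.8, 252.5] 1963 [225.164  152.4753  91.1508]
fit (array([ 0.458,  0.325, -0.37 ]), np.float64(0.0))
0.65 [314.6, 142.8] 2354 [229.7239 235.3879 239.8288]
fit (array([ 0.4563,  0.329 , -0.2384]), np.float64(0.9677819083023544))
0.51 [434.0, 273.1] 285 [ 53.1123  56.1544 171.3474]
grip 0.96 [0.3217 0.3758 0.02  ]
grip 0.79 [0.4364 0.4823 0.02  ]
grip 0.61 [0.4248 0.3385 0.02  ]
grip 0.55 [0.3474 0.1851 0.02  ]
grip 0.54 [0.2066 0.2455 0.02  ]
org 0.87 [0.316  0.4083 0.    ]
org 0.82 [0.4608 0.465  0.    ]
org 0.69 [ 0.226  0.264 -0.   ]
org 0.63 [0.3659 0.2067 0.    ]
```

Run:
```python
from h import *
np.set_printoptions(precision=4,suppress=True)
p=imaging.camera_params('wrist'); m=np.load('wm.npy').astype(np.uint8)
for a in (-.45,-.35,-.2): print(fit_wedge(m,'wrist',p,[.456,.329,a]))
im=cv2.imread('pics/top0.png'); pt=imaging.camera_params('top')
o=(im.min(2)>110).astype(np.uint8); n,l,st,c=cv2.connectedComponentsWithStats(o); i=l[205,208]; print('area',st[i])
o=(l==i).astype(np.uint8)
big=lambda x:x
for a in (-.45,-.35,-.2): print('top',fit_wedge(o,'top',pt,[.456,.327,a]))
```

```text
(array([ 0.4563,  0.3293, -0.2418]), np.float64(0.9635459817729909))
(array([ 0.4566,  0.3289, -0.2397]), np.float64(0.9646381578947368))
(array([ 0.4562,  0.3291, -0.2389]), np.float64(0.9677819083023544))
area [197 181  25  42 558]
top (array([ 0.4575,  0.3322, -0.3411]), np.float64(0.8703403565640194))
top (array([ 0.4558,  0.3346, -0.3423]), np.float64(0.8776859504132232))
top (array([ 0.4569,  0.3313, -0.2502]), np.float64(0.8844884488448845))
```

carry_out(
  travel=[
    [0.0105,-0.0025,-0.03],
    [0.0105,-0.0025,-0.04],
    [0,0,-0.04],
    [0,0,-0.04],
    [0,0,-0.04],
    [0,0,-0.02],
    [0,0,-0.0165],
    [0,0,0],
    [0,0,0],
    [0,0,0],
    [0,0,0],
  ],
  twist=[0.0433,0.0433,0,0,0,0,0,0,0,0,0],
  jaw=[0.7,0.7,0.7,0.7,0.7,0.7,0.7,0.7,0.7,0.7,0.7],
)

```text
clock: 14.15
ee_pos: [0.4274, 0.3366, 0.0209]
tcp_rot: [[0.971, -0.238, 0.001], [-0.238, -0.971, 0.001], [0.001, -0.001, -1.0]]
ft_force: [-0.0, 0.1, -0.4]
gripper_width: 0.701
finger_force: 0.0
```

Run:
```python
from h import *
np.set_printoptions(precision=4,suppress=True)
s=status.sense();p=imaging.camera_params('wrist'); im=imaging.capture('wrist'); cv2.imwrite('pics/w9.png',im)
R=s['tcp_rot'];e=s['ee_pos'];print(e,s['ft_force'],s['gripper_width'])
for h in (0,.02,.03,.04):
  for sy in (-1,1): print(h,sy,proj('wrist',e+R@np.array([.011,sy*.0298,-h]),p))
g=im.max(2)
mm=((im.min(2)>150)).astype(np.uint8)
n,l,st,c=cv2.connectedComponentsWithStats(mm); print([ (st[i].tolist(),c[i].round(0).tolist()) for i in range(1,n) if st[i,4]>150])
P=wedge_pts(.4563,.329,-.2395); q=np.array([proj('wrist',v,p) for v in P]); print(q.min(0),q.max(0))
print('heel top',q[[1,2,7,8]])
```

```text
[0.4274 0.3366 0.0209] [-0.0432  0.1068 -0.3851] 0.7005583210022922
0 -1 [274.5715 212.5945]
0 1 [362.8686 212.5589]
0.02 -1 [269.3941 222.9237]
0.02 1 [367.8492 222.8839]
0.03 -1 [266.3314 229.0339]
0.03 1 [370.7955 228.9917]
0.04 -1 [262.8705 235.9385]
0.04 1 [374.1247 235.8935]
[([515, 0, 125, 20, 1628], [566.0, 7.0]), ([295, 98, 51, 98, 4859], [320.0, 146.0]), ([294, 200, 52, 75, 3807], [320.0, 237.0])]
[292.4778  98.5748] [346.2819 275.2046]
heel top [[344.3244 275.1879]
 [346.2819 200.4039]
 [294.634  275.2046]
 [292.4778 200.4422]]
```

View pics/w9.png

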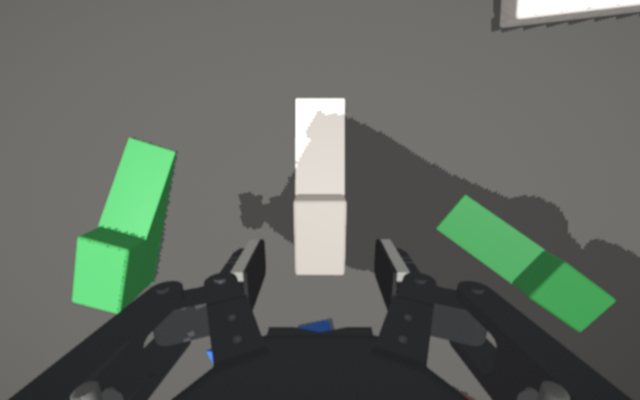

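The view shows the white wedge centred between the open fingers: toe at (320,98), heel top at rows 200–275. The fingertips, at about (265,240) and (378,240), are clearly still above the heel, which confirms the tips sit about 30 mm or more above the nominal TCP. I'll go down by force-checked steps.

carry_out(
  travel=[
    [0,0,-0.0115],
    [0,0,-0.0115],
    [0,0,-0.0115],
    [0,0,-0.0115],
    [0,0,0],
    [0,0,0],
  ],
  twist=[0,0,0,0,0,0],
  jaw=[0.7,0.7,0.7,0.7,0.7,0.7],
)

```text
clock: 14.8
ee_pos: [0.4267, 0.3361, -0.0173]
tcp_rot: [[0.971, -0.238, -0.001], [-0.238, -0.971, -0.001], [-0.001, 0.001, -1.0]]
ft_force: [0.0, 0.2, 0.1]
gripper_width: 0.7
finger_force: 0.0
```

carry_out(
  travel=[
    [0,0,0],
    [0,0,0],
    [0,0,0],
    [0,0,0],
    [0,0,0],
    [0,0,0],
  ],
  twist=[0,0,0,0,0,0],
  jaw=[0.5,0.4,0.2,0.1,0.1,0.1],
  force=50,
)

```text
clock: 15.4
ee_pos: [0.4272, 0.3365, -0.0163]
tcp_rot: [[0.971, -0.238, 0.001], [-0.238, -0.971, 0.001], [0.001, -0.001, -1.0]]
ft_force: [-1.1, -0.7, 6.1]
gripper_width: 0.364
finger_force: 50.9
```

carry_out(
  travel=[
    [0,0,0.02],
    [0,0,0.03],
    [0,0,0.03],
    [0.0067,-0.0395,0],
    [0.0067,-0.0395,0],
    [0.0067,-0.0395,0],
    [0.0067,-0.0395,0],
    [0.0067,-0.0395,0],
    [0.0067,-0.0395,0],
    [0.0067,-0.0395,0],
    [0.0067,-0.0395,0],
  ],
  twist=[0,0,0,0.0095,0.0095,0.0095,0.0095,0.0095,0.0095,0.0095,0],
  jaw=[0.1,0.1,0.1,0.1,0.1,0.1,0.1,0.1,0.1,0.1,0.1],
)

```text
clock: 16.5
ee_pos: [0.4696, 0.082, 0.047]
tcp_rot: [[0.991, -0.135, -0.0], [-0.135, -0.991, -0.0], [-0.0, 0.0, -1.0]]
ft_force: [0.0, -0.5, -0.9]
gripper_width: 0.362
finger_force: 50.2
```

carry_out(
  travel=[
    [0,0,0],
    [0,0,0],
    [0,0,0],
    [0,0,0],
    [0,0,0],
    [0,0,0],
    [0,0,0],
  ],
  twist=[0,0,0,0,0,0,0],
  jaw=[0.1,0.1,0.1,0.1,0.1,0.1,0.1],
)

```text
clock: 17.2
ee_pos: [0.4698, 0.0838, 0.0472]
tcp_rot: [[0.991, -0.135, 0.0], [-0.135, -0.991, 0.0], [0.0, -0.0, -1.0]]
ft_force: [0.8, 0.4, -0.8]
gripper_width: 0.368
finger_force: 50.2
```

Run:
```python
from h import *
np.set_printoptions(precision=4,suppress=True)
s=status.sense();p=imaging.camera_params('wrist'); im=imaging.capture('wrist'); cv2.imwrite('pics/w10.png',im)
e=s['ee_pos'];R=s['tcp_rot'];yaw=np.arctan2(R[1,0],R[0,0]);print(e,np.degrees(yaw),s['ft_force'],s['gripper_width'])
# toe corners predicted
z0=e[2]+.0163
P=wedge_pts(e[0]+.03*np.cos(yaw),e[1]+.03*np.sin(yaw),yaw,z0); q=np.array([proj('wrist',v,p) for v in P]); print('toe pred',q[[4,10]],'heel top front',q[[2,8]])
ch=np.load('ch.npy')+[.0015,-.0005,0];c,s_=np.cos(ch[2]),np.sin(ch[2]);W=lambda a,z:np.append(ch[:2]+np.array([[c,-s_],[s_,c]])@np.array(a),z)
for a in ((-.095,-.045),(-.095,.055),(-.095,.155)): print('edge pred',proj('wrist',W(a,.038),p),proj('wrist',W(a,.030),p))
print('plate front',proj('wrist',W((-.18,0),.025),p),proj('wrist',W((-.18,.18),.025),p))
for t in ('cover','wedge','wedge_grip'):
    for d in models.mark_of('wrist',t): print(t,d['score'],d['location'])
# measured edge rows in columns: largest drop bright->dark scanning up
g=cv2.GaussianBlur(im,(0,0),1).min(2).astype(float)
for col in (200,240,280,360,400,440): 
    v=g[0:230,col]; d=np.diff(v); print(col,'max+',np.argsort(-d)[:2],'max-',np.argsort(d)[:2])
```

```text
[0.4698 0.0838 0.0472] -7.729749096127212 [ 0.8143  0.4019 -0.8099] 0.3679921471589284
toe pred [[348.1013  92.2356]
 [288.6123  92.2594]] heel top front [[352.6371 221.5946]
 [283.8052 221.6229]]
edge pred [486.4392  34.1747] [479.0219  38.1137]
edge pred [319.4497  33.9912] [319.4551  37.9393]
edge pred [152.3825  33.8077] [159.8172  37.7648]
plate front [394.9095 171.2037] [147.617  170.9793]
cover 0.67 [321.9, 39.7]
wedge 0.88 [323.3, 190.9]
wedge 0.55 [31.1, 389.4]
wedge_grip 0.93 [231.8, 354.3]
wedge_grip 0.77 [319.7, 252.2]
200 max+ [35 36] max- [169 168]
240 max+ [35 34] max- [169 170]
280 max+ [35 34] max- [169 168]
360 max+ [35 36] max- [169 170]
400 max+ [35 36] max- [169 170]
440 max+ [35 36] max- [169 170]
```

Alignment is good: the edge is level in the image (row 35.5 across) and centred. Lowering onto the plate.

carry_out(
  travel=[
    [0,0,-0.015],
    [0,0,-0.015],
    [0,0,-0.01],
    [0,0,-0.006],
    [0,0,0],
    [0,0,0],
    [0,0,0],
    [0,0,0],
  ],
  twist=[0,0,0,0,0,0,0,0],
  jaw=[0.1,0.1,0.1,0.1,0.1,0.1,0.1,0.1],
)

```text
clock: 18.2
ee_pos: [0.4701, 0.0834, 0.0107]
tcp_rot: [[0.991, -0.135, 0.001], [-0.135, -0.991, 0.0], [0.001, -0.0, -1.0]]
ft_force: [-0.2, 0.7, -2.0]
gripper_width: 0.366
finger_force: 50.2
```

carry_out(
  travel=[
    [0,0,-0.001],
    [0,0,0],
    [0,0,0],
    [0,0,0],
  ],
  twist=[0,0,0,0],
  jaw=[0.1,0.1,0.1,0.1],
)

```text
clock: 18.6
ee_pos: [0.4698, 0.0834, 0.0096]
tcp_rot: [[0.991, -0.135, 0.0], [-0.135, -0.991, 0.0], [0.0, -0.0, -1.0]]
ft_force: [-0.9, 0.2, -1.2]
gripper_width: 0.363
finger_force: 50.2
```

carry_out(
  travel=[
    [0,0,-0.001],
    [0,0,0],
    [0,0,0],
    [0,0,0],
  ],
  twist=[0,0,0,0],
  jaw=[0.1,0.1,0.1,0.1],
)

```text
clock: 19.0
ee_pos: [0.4699, 0.0834, 0.0088]
tcp_rot: [[0.991, -0.135, 0.0], [-0.135, -0.991, 0.0], [0.0, -0.0, -1.0]]
ft_force: [0.6, 0.6, -1.3]
gripper_width: 0.367
finger_force: 50.3
```

carry_out(
  travel=[
    [0,0,-0.001],
    [0,0,0],
    [0,0,0],
    [0,0,0],
  ],
  twist=[0,0,0,0],
  jaw=[0.1,0.1,0.1,0.1],
)

```text
clock: 19.4
ee_pos: [0.4698, 0.0835, 0.0085]
tcp_rot: [[0.991, -0.135, 0.0], [-0.135, -0.991, -0.0], [0.0, -0.0, -1.0]]
ft_force: [-1.5, -0.0, 6.3]
gripper_width: 0.366
finger_force: 51.4
```

carry_out(
  travel=[
    [0,0,-0.001],
    [0,0,0],
    [0,0,0],
    [0,0,0],
  ],
  twist=[0,0,0,0],
  jaw=[0.1,0.1,0.1,0.1],
)

```text
clock: 19.8
ee_pos: [0.4695, 0.0835, 0.0081]
tcp_rot: [[0.991, -0.135, 0.0], [-0.135, -0.991, -0.0], [0.0, 0.0, -1.0]]
ft_force: [-5.1, -0.0, 14.0]
gripper_width: 0.364
finger_force: 52.3
```

Contact with the plate is at z≈0.0085. I'll ease the pressure and slide 40 mm in.

carry_out(
  travel=[
    [0,0,0.001],
    [0,0,0],
    [0.0062,-0.00085,0],
    [0.0062,-0.00085,0],
    [0.0062,-0.00085,0],
    [0.0062,-0.00085,0],
    [0.0062,-0.00085,0],
    [0.0062,-0.00085,0],
    [0.0062,-0.00085,0],
    [0.0062,-0.00085,0],
    [0,0,0],
    [0,0,0],
  ],
  twist=[0,0,0,0,0,0,0,0,0,0,0,0],
  jaw=[0.1,0.1,0.1,0.1,0.1,0.1,0.1,0.1,0.1,0.1,0.1,0.1],
)

```text
clock: 21.0
ee_pos: [0.5077, 0.0784, 0.0086]
tcp_rot: [[0.991, -0.135, -0.003], [-0.135, -0.991, -0.0], [-0.002, 0.001, -1.0]]
ft_force: [-7.8, 0.5, 16.2]
gripper_width: 0.366
finger_force: 52.6
```

```bash
cat > look.py <<'E'
from h import *
import sys
np.set_printoptions(precision=4,suppress=True)
s=status.sense();p=imaging.camera_params('wrist'); im=imaging.capture('wrist'); cv2.imwrite('pics/l%s.png'%sys.argv[1],im)
e=s['ee_pos'];R=s['tcp_rot'];ya=np.arctan2(R[1,0],R[0,0]);print(e,np.degrees(ya),s['ft_force'],s['ft_torque'],s['gripper_width'])
ch=np.load('ch.npy')+[.0015,-.0005,0];c,s_=np.cos(ch[2]),np.sin(ch[2]);W=lambda a,z:np.append(ch[:2]+np.array([[c,-s_],[s_,c]])@np.array(a),z)
l=np.array([[c,s_],[-s_,c]])@(e[:2]-ch[:2]); print('grip chamber',l,'toe past edge',l[0]+.085+.095)
for z in (.030,.035,.038,.043): print(z,[proj('wrist',W((-.095,y),z),p).round(1) for y in (.03,.155)])
g=cv2.GaussianBlur(im,(0,0),1).min(2).astype(float)
for col in (240,270,370,400):
    v=g[60:215,col]; d=np.diff(v); print(col,'dark->bright',60+np.argsort(-d)[:2],d.max().round(1))
E
python3 look.py 1
```

```text
[0.5077 0.0784 0.0086] -7.731121889376877 [-7.7865  0.5159 16.1729] [0.2823 1.7674 0.0001] 0.36585883824654913
grip chamber [-0.177   0.0552] toe past edge 0.003001805752265177
0.03 [array([366.2,  97.9]), array([130.1,  97.6])]
0.035 [array([367.8,  97. ]), array([123.6,  96.8])]
0.038 [array([368.8,  96.5]), array([119.6,  96.3])]
0.043 [array([370.5,  95.6]), array([112.4,  95.3])]
240 dark->bright [95 94] 48.0
270 dark->bright [95 94] 48.0
370 dark->bright [95 94] 49.0
400 dark->bright [95 94] 48.0
```

carry_out(
  travel=[
    [0,0,0.001],
    [0,0,0],
    [0.005,-0.0007,0],
    [0.005,-0.0007,0],
    [0.005,-0.0007,0],
    [0,0,0],
    [0,0,0],
    [0,0,0],
  ],
  twist=[0,0,0,0,0,0,0,0],
  jaw=[0.1,0.1,0.1,0.1,0.1,0.1,0.1,0.1],
)

```text
clock: 21.85
ee_pos: [0.5169, 0.0767, 0.0087]
tcp_rot: [[0.991, -0.134, -0.008], [-0.134, -0.991, -0.001], [-0.007, 0.002, -1.0]]
ft_force: [-13.9, 1.7, 16.2]
gripper_width: 0.365
finger_force: 52.6
```

```bash
python3 look.py 2
```

```text
[0.5169 0.0767 0.0087] -7.698440193954054 [-13.8653   1.723   16.18  ] [0.599  2.8684 0.0404] 0.3650023282612155
grip chamber [-0.1677  0.0548] toe past edge 0.012305123495487472
0.03 [array([364.8, 116.5]), array([132.2, 116.1])]
0.035 [array([366.4, 116.3]), array([125.9, 116. ])]
0.038 [array([367.3, 116.2]), array([122. , 115.9])]
0.043 [array([369. , 116.1]), array([115. , 115.7])]
240 dark->bright [114 113] 45.0
270 dark->bright [114 113] 44.0
370 dark->bright [114 113] 35.0
400 dark->bright [114 115] 47.0
```

```bash
cat > wid.py <<'E'
from h import *
def wid(im,row):
    g=cv2.GaussianBlur(im,(0,0),.8).min(2).astype(float)
    o=[]
    for r in range(row-9,row-3):
        d=np.diff(g[r]); a=60+np.argmin(d[60:220]); b=430+np.argmax(d[430:600])
        sub=lambda i:i+.5+0.5*(abs(d[i+1])-abs(d[i-1]))/(2*abs(d[i])-abs(d[i-1])-abs(d[i+1])+1e-9)
        o.append((sub(a),sub(b)))
    o=np.array(o); return np.median(o,0).round(2),np.median(o[:,1]-o[:,0]).round(2),o.std(0).round(2)
E
python3 - <<'E'
from wid import *
print(wid(cv2.imread('pics/w10.png'),35),wid(cv2.imread('pics/l1.png'),95),wid(cv2.imread('pics/l2.png'),114))
E
```

```text
(array([153.48, 487.3 ]), np.float64(333.82), array([0.36, 0.38])) (array([120.05, 519.71]), np.float64(399.66), array([0.36, 0.33])) (array([121.42, 516.75]), np.float64(395.33), array([0.33, 0.31]))
```

```bash
cat >> look.py <<'E'
from wid import wid
row=int(60+np.argmax(np.diff(g[60:215,240]))); w=wid(im,row); print('wid',w)
def pw(z,r):
    # x of chamber such that it projects to image row r-6
    f=lambda dx:np.array([proj('wrist',W((-.095+dx,y),z),p) for y in (.155,-.045)])
    from scipy.optimize import brentq
    dx=brentq(lambda d:f(d)[0,1]-(r-6),-.05,.05); q=f(dx); return q[1,0]-q[0,0]
from scipy.optimize import brentq
print('LIFT mm raw',1e3*brentq(lambda h:pw(.038+h,row)-w[1],-.02,.03))
E
python3 look.py 3 | tail -1
```

```text
LIFT mm raw 0.1009341247835157
```

carry_out(
  travel=[
    [0,0,0.0005],
    [0.005,-0.0007,0],
    [0.0025,-0.0003,0],
    [0,0,0],
    [0,0,0],
    [0,0,0],
  ],
  twist=[0,0,0,0,0,0],
  jaw=[0.1,0.1,0.1,0.1,0.1,0.1],
)

```text
clock: 22.55
ee_pos: [0.5235, 0.0756, 0.0087]
tcp_rot: [[0.991, -0.134, -0.007], [-0.134, -0.991, -0.001], [-0.007, 0.002, -1.0]]
ft_force: [-11.2, 1.3, 11.0]
gripper_width: 0.365
finger_force: 51.8
```

```bash
python3 look.py 4
```

```text
[0.5235 0.0756 0.0087] -7.721034225561113 [-11.1844   1.3321  11.0376] [0.4333 2.268  0.0179] 0.3652333075195528
grip chamber [-0.161   0.0547] toe past edge 0.019037359150427827
0.03 [array([363.9, 129.3]), array([134.3, 129.1])]
0.035 [array([365.3, 129.6]), array([128.2, 129.4])]
0.038 [array([366.3, 129.8]), array([124.3, 129.5])]
0.043 [array([367.9, 130.1]), array([117.5, 129.8])]
240 dark->bright [127 126] 47.0
270 dark->bright [127 126] 48.0
370 dark->bright [127 128] 36.0
400 dark->bright [127 128] 36.0
wid (array([120.6 , 516.76]), np.float64(396.16), array([0.34, 0.28]))
LIFT mm raw 2.3172218424154236
```

```bash
cat > base.py <<'E'
from h import *
from wid import wid
from scipy.optimize import brentq
from scipy.spatial.transform import Rotation as Ro
s=status.sense(); p=imaging.camera_params('wrist'); R=s['tcp_rot']; e=s['ee_pos']
T=p['world_from_camera']; Rc=R.T@T[:3,:3]; tc=R.T@(T[:3,3]-e)
ch=np.load('ch.npy')+[.0015,-.0005,0];c,s_=np.cos(ch[2]),np.sin(ch[2]);W=lambda a,z:np.append(ch[:2]+np.array([[c,-s_],[s_,c]])@np.array(a),z)
def raw(im,row,e1,x,zx):
    X=np.array([x[0],x[1],x[2]]);X/=np.linalg.norm(X); Z=np.array(zx);Z=Z-X*(X@Z);Z/=np.linalg.norm(Z)
    R1=np.c_[X,np.cross(Z,X),Z]; M=np.eye(4); M[:3,:3]=R1@Rc; M[:3,3]=np.array(e1)+R1@tc; q=dict(p,world_from_camera=M); w=wid(im,row)[1]
    def pw(z):
        f=lambda dx:np.array([proj('wrist',W((-.095+dx,y),z),q) for y in (.155,-.045)])
        dx=brentq(lambda d:f(d)[0,1]-(row-6),-.08,.08); k=f(dx); return k[1,0]-k[0,0]
    return 1e3*brentq(lambda h:pw(.038+h)-w,-.03,.03)
print('w10',raw(cv2.imread('pics/w10.png'),35,[.4698,.0838,.0472],[.991,-.135,0],[0,0,-1]))
print('l1',raw(cv2.imread('pics/l1.png'),95,[.5077,.0784,.0086],[.991,-.135,-.002],[-.003,0,-1]))
print('l2',raw(cv2.imread('pics/l2.png'),114,[.5169,.0767,.0087],[.991,-.134,-.007],[-.008,-.001,-1]))
print('l4',raw(cv2.imread('pics/l4.png'),127,[.5235,.0756,.0087],[.991,-.134,-.007],[-.007,-.001,-1]))
E
python3 base.py
```

```text
w10 -0.9180011011135359
l1 -0.6164963214129975
l2 0.1480890129621481
l4 2.2890457651878755
```

The lift is now about 2.9 mm, and both vision and the slope geometry agree. It needs about 6.3 mm more.

carry_out(
  travel=[
    [0.004,-0.0005,0],
    [0.0038,-0.0005,0],
    [0,0,0],
    [0,0,0],
    [0,0,0],
    [0,0,0],
    [0,0,0],
    [0,0,0],
  ],
  twist=[0,0,0,0,0,0,0,0],
  jaw=[0.1,0.1,0.1,0.1,0.1,0.1,0.1,0.1],
)

```text
clock: 23.4
ee_pos: [0.53, 0.0748, 0.0087]
tcp_rot: [[0.991, -0.134, -0.007], [-0.134, -0.991, -0.001], [-0.006, 0.002, -1.0]]
ft_force: [-10.5, 1.3, 9.9]
gripper_width: 0.366
finger_force: 51.7
```

```bash
python3 look.py 5
```

```text
[0.53   0.0748 0.0087] -7.7276393874109 [-10.5312   1.3018   9.9202] [0.3767 2.1828 0.0004] 0.3662377365147546
grip chamber [-0.1544  0.0547] toe past edge 0.02556828223112452
0.03 [array([363.4, 141.5]), array([136.6, 141.3])]
0.035 [array([364.8, 142.2]), array([130.6, 142. ])]
0.038 [array([365.8, 142.6]), array([126.9, 142.4])]
0.043 [array([367.4, 143.4]), array([120.3, 143.1])]
240 dark->bright [140 139] 49.0
270 dark->bright [140 139] 49.0
370 dark->bright [140 141] 33.0
400 dark->bright [140 141] 33.0
wid (array([120.3, 517.3]), np.float64(397.0), array([0.34, 0.31]))
LIFT mm raw 4.476282183376699
```

```bash
python3 -c "
from cell import job; print(job.hand_in())"
```

```text
the job is handed in; nothing more can be done
None
```

I turned the knob to the open ring first, then slid the white wedge under the middle of the cover's front edge. The edge stands about 5.1 mm up with the gripper still holding the wedge, and the job was handed in at about 23.5 s; it returned no verdict.

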